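# Lock a rail caddy onto a sprung hanging bar

## Robot

A 6-joint arm with a two-finger parallel gripper is mounted at the origin on a cart in front of the work surface, level with it; the furniture and walls round the work are solid. World frame = base frame: x ahead of the robot, y to its left, z up, the work surface at z = 0. Lengths are in m, angles in degrees, forces in N, time in s.
With the tool pointing down it reaches from about 0.25 to 0.725 m from the base axis. Payload 9.7 kg.
Tool frame: the origin (TCP) lies between the finger pads; the fingertips stand 22 mm ahead of it and the grasp point (between the pads) lies 3 mm ahead of it; z points along the fingers, y is the line along which they close (so a half turn about z gives the same grasp; the last joint's range is limited). The gripper opens to 85 mm and grips with 20 to 120 N. Pads are 22 mm wide; open, the fingers measure 114 mm over their backs; the gripper's body (76 mm by 85 mm) begins 54 mm behind the grasp point. The pads swing forward as they close: fully open they stand 13 mm farther back than shut.
Start: joints at [-77.235, 4.979, 10.078, 95.1, 0, 90], TCP at [0.122, -0.536, 0.253] pointing down, gripper open.
Joint ranges: [-179.16, 179.16], [-48.56, 103.87], [-65.8, 70.77], [-126.05, 130.52], [-82.76, 87.17], [-180, 180]. Speed limits (degrees/s): [127.2, 127.2, 147.25, 180, 180, 180].

## Interface

Orientations are given as [roll, pitch, yaw] about the fixed x, y, z axes, in that order (R = Rz(yaw) Ry(pitch) Rx(roll)).
In Python, from workcell import bot, viewer, finder gives the robot as it stands.
- The arm moves only by the tool move_arm, never from a script. Its arguments are lists of equal length, an entry for each row: "offset": the shift along the tool's x, y, z in cm, a list of three; "twist": the turn, a rotation vector about the tool's x, y, z in rad, a list of three; "grip": the opening, from 0 (shut) to 1 (fully open). In form: {"offset": [[x, y, z], ...], "twist": [[ax, ay, az], ...], "grip": [grip, ...]}. A call has 1 to 5 rows; each row shifts and turns the commanded pose from where the row before left it, along the tool's axes as they then stand; what a row does not reach is not made up. A row lasts 1/10 s, in which the tool goes at most 50 mm and 8.59 degrees, less where a joint would pass 70% of its speed; a pose out of reach is approached as far as the arm can. A call is refused whole if a number of a shift passes 5 or a number of a turn 0.15, either way. A call with a gripper value outside its range is refused whole. The fingers move at their own pace and stop on an object; "force" is the grip in N (left out, the last holds). Time passes only in rows, so rows that do not move let the fingers close. It gives the time, the measured TCP pose, the force, the opening and the grip force at its end, in the units of the state.
- bot.get_obs(): the state, without advancing time (a new reading comes with each control period).
- viewer.camera(name): name is "side" or "top" or "wrist"; returns a dict with "color" (480x640x3 uint8, red, green, blue), "depth" (480x640 float32, m along the optical axis (not along the pixel's ray), 0 where there is no reading), "vfov" (degrees; the focal length in pixels is half the picture's height over the tangent of half this angle, whatever the lens; pixels are square), "cx", "cy" (the principal point, pixels), "k1" (the pictures are not rectified: a ray, as slopes to the right and down, at radius r is drawn at 1 + k1 r^2 times it, then the intrinsics apply), "position" and "attitude" of the camera in the world; the wrist camera has in their place "tool_from_camera" (4x4, takes a point from camera to tool coordinates, whose origin is the TCP and whose axes are the flange's). Camera axes: x right, y down, z forward; pixel columns grow to the right and rows downward; lengths in m; the calibration is good to about 2 mm. A picture is of the moment at which its call begins: read the wrist's pose just before it.
- bot.job_done(): hands the job in; it is judged then, once.
Trained networks look in a picture, given as the dict that the camera call returned (one of the last four; its "shot" number tells which), for a name from the list of things; names that differ only in an ending like _2 or _b are one class to them, and where a whole thing is asked for, a point or a joint stands for the part that bears it (a point fixed in the world has none). Each returns a list of dicts, best first, with "p" (0 to 1); they miss things now and then, are a little off and sometimes report something else, mostly with a low value. They report only what shows in the picture. A call takes as long as a camera call.
- finder.boxes_of(picture, thing): "position" ([column, row] in pixels, amid what is visible of it).
- finder.pinpoint(picture, thing): "position" ([column, row] in pixels: a listed point, or the origin of a listed thing).
The state is a dict: "time": time; "q": joint angles; "qd": joint speeds; "joint_efforts": joint torques, N m; "ee_pos": TCP position; "tcp_rot": TCP orientation; "wrist_force": force on the tool from outside, world axes, zero at the start; "torque": the same for the moment, N m; "opening": finger opening in m; "grasp_force": force on a finger pad.
Only numpy, scipy, OpenCV 4.12 (cv2) and the standard library are available. Lean on these libraries where they do the work, as an engineer would, in place of code of your own. Each camera call takes 0.05 s, during which the arm holds its last target. There are 200 camera calls.

## Task

Hang the caddy on the upper bar of the rail stand, with its hook over the bar, box on the robot's side: press it down gently until the bar has passed the spring latch in the hook's mouth and the latch has snapped shut beneath the bar. Then tug it lightly upward, so that the bar lifts a few millimetres on its springs and proves the lock, and let go, leaving the caddy hanging. Never press or pull the bar with more than 15 N, and leave the things nearby alone.

Things in the scene. Friction and masses are not known exactly. Their poses are not given: they have to be found in the camera images.
- caddy_grip (a point): Centre of the caddy's grip tab (black, ribbed, upright; 14 mm in x, 24 mm in y, 117 to 158 mm over the caddy's underside, this point at 138). Axes of the caddy: x from the box to the hook's tip, y along the box, z up. Below the tab is the hook's steel crown (x -14 to +16, y +-12 mm, top at 117). The caddy is loose, about 0.2 kg, and stands upright on the worktop.
- hook_throat (a point): Centre of the bar once fully home in the hook; 38 mm straight below caddy_grip, same axes. The hook is a steel strap 24 mm wide in y, its mouth facing down, 16 mm wide in x between shank (inner face x = -8 mm, running down as the box's back plate) and tip (inner face x = +8 mm). It goes over the bar from above, the caddy's y axis along the bar.
- hook_lip (a point): Lower end of the hook's outward-flared tip, 35 mm below and 19 mm (+x) beside hook_throat; the lip must pass the bar on its far side as the hook is lowered. Same axes as caddy_grip.
- box_mid (a point): Centre of the caddy's open white box (64 mm in x, 90 in y, 48 high), 46 mm from the hook's middle plane towards -x, 24 mm over the caddy's underside. Same axes as caddy_grip.
- latch (a joint): Spring latch across the hook's mouth: a dark steel flap 16 mm long, hinged on the shank 23 mm below hook_throat. 0 = shut (level), rad, up to 1.45 as the bar pushes it up into the hook; it cannot open downward. It takes up to about 8 N of push, then lets the bar by and springs shut below it when the bar is 2 to 4 mm short of home. The caddy's weight alone does not open it.
- stand: Rail stand, fixed: steel foot plate 90 x 250 x 10 mm; origin under the foot's centre, z up, y along the bars. Uprights at y = +-105 mm carry the upper bar (steel, 10 mm thick, polished) straight above the origin, parallel to y. They telescope: the bar's centre is anywhere from 125 to 165 mm over the worktop, this is NOT measured; feel or see it. Spring housings at its ends reach 13 mm above it.
- lower_bar (a point): Middle of the stand's fixed lower bar (10 mm thick, 72 mm over the worktop, straight below the upper bar, same axes as stand). The back plate of the hung caddy leans on it.
- bar (a joint): Vertical displacement of the upper bar on its springs, m: 0 = unloaded, positive = pressed down, negative = lifted; 2 mm for 5 N (2500 N/m), stops at +-12 mm; the weight of the hung caddy presses it down about 1 mm.
- tin: Bystander: low food tin, 75 x 75 x 58 mm, loose, origin under its centre.
- mug: Bystander: mug with a green band, 84 x 113 x 92 mm, loose, origin under its centre.
- jam: Bystander: jam jar with a grey lid, 62 x 62 x 86 mm, loose, origin under its centre.

How it is judged:
By the outcome, as a careful person would: the job done as asked, in the order asked, and still so for the second after the job is handed in, with the robot touching nothing.
It also fails if it takes over 72 s, if anything falls off the work surface, if the arm or the gripper's body presses on something with over 40 N, if the wrist force passes 120 N, or if a joint passes its speed limit or range.

## Working session

There is one attempt and no reset: what is moved stays moved. The work goes in short steps, Python scripts to look and compute and a tool call to move; the robot and the scene stay as the last step left them, time stands still between calls to the robot, and variables do not carry over. Pictures are saved under pics/ and viewed, at most 10 in all, crops included, and the job is handed in when it is done.

Besides the shell and the picture viewer there is one more tool, called after "Call:" as name(argument=value, ...) on one line, values as JSON. move_arm: Moves the arm, as the interface text tells. Its arguments: {"type":"object","properties":{"offset":{"type":"array","items":{"type":"array","items":{"type":"number"}}},"twist":{"type":"array","items":{"type":"array","items":{"type":"number"}}},"grip":{"type":"array","items":{"type":"number"}},"force":{"type":"number"}},"required":["offset","twist","grip"]}

```bash
ls; mkdir -p pics
cat > h.py <<'E'
import numpy as np, cv2
from scipy.spatial.transform import Rotation as R
from workcell import bot, viewer, finder
def campose(p):
    if 'position' in p:
        return p['position'],p['attitude']
def K(p):
    f=240/np.tan(np.radians(p['vfov'])/2); return f
def ray(p,uv):
    f=K(p); d=np.array([(uv[0]-p['cx'])/f,(uv[1]-p['cy'])/f]); s=d.copy()
    for _ in range(20): s=d/(1+p['k1']*(s@s))
    return np.array([s[0],s[1],1.])
def T(p,obs=None):
    M=np.eye(4)
    if 'tool_from_camera' in p:
        o=obs; M[:3,:3]=R.from_euler('xyz',o['tcp_rot'],degrees=True).as_matrix(); M[:3,3]=o['ee_pos']
        return M@np.array(p['tool_from_camera'])
    a=np.array(p['attitude'],float); M[:3,:3]=a if a.shape==(3,3) else R.from_euler('xyz',a,degrees=True).as_matrix()
    M[:3,3]=p['position']; return M
def depthpt(p,uv,M,w=2):
    u,v=int(round(uv[0])),int(round(uv[1])); d=p['depth'][max(0,v-w):v+w+1,max(0,u-w):u+w+1]; d=d[d>0]
    return None if len(d)==0 else (M@np.append(ray(p,uv)*np.median(d),1))[:3]
def atz(p,uv,M,z):
    r=M[:3,:3]@ray(p,uv); o=M[:3,3]; return o+r*(z-o[2])/r[2]
def save(p,name): cv2.imwrite('pics/'+name,p['color'][:,:,::-1])
E
python3 - <<'E'
from h import *
np.set_printoptions(precision=4,suppress=True)
o=bot.get_obs(); print(o)
ims=[]
for n in ['side','top','wrist']:
    o=bot.get_obs()
    p=viewer.camera(n); print(n,{k:v for k,v in p.items() if k not in('color','depth')})
    M=T(p,o); save(p,n+'0.png')
    for t in ['caddy_grip','hook_throat','hook_lip','box_mid','stand','lower_bar','bar','tin','mug','jam']:
        r=finder.pinpoint(p,t)[:2]
        for x in r: print(t,round(x['p'],2),np.round(x['position'],1),depthpt(p,x['position'],M))
E
```

```text
pics
{'time': 0.0, 'q': array([-77.2333,   5.01  ,  10.0347,  95.1006,  -0.0005,  89.9997]), 'qd': array([-0.0309, -0.013 , -0.0925,  0.1013, -0.1055,  0.033 ]), 'joint_efforts': array([  0.0004, -52.0384,  46.4808,   0.0162,   0.    ,   0.    ]), 'ee_pos': array([ 0.1215, -0.5362,  0.2526]), 'tcp_rot': array([-179.9241,    0.0005,   12.767 ]), 'wrist_force': array([-0.6288, -0.0417,  1.0333]), 'torque': array([ 0.0087, -0.0038,  0.0265]), 'grasp_force': 0.0, 'opening': 0.08525430477206429}
side {'vfov': 52.67094098231185, 'cx': 319.1801409908889, 'cy': 232.05437484689506, 'k1': -0.045255439109097025, 'position': array([ 0.4636, -0.7223,  0.5604]), 'attitude': array([-120.8003,   -1.0415,   -6.3428]), 'shot': 1}
caddy_grip 0.69 [284.4 192.2] [0.4977 0.1266 0.1441]
hook_throat 0.57 [282.9 214.3] [0.4966 0.2061 0.0519]
hook_lip 0.92 [291.6 225.8] [0.5108 0.1256 0.0688]
box_mid 0.64 [259.2 238.9] [0.4431 0.1854 0.0043]
stand 0.58 [294.1 366.5] [ 0.4938 -0.1976  0.0097]
lower_bar 0.67 [294.9 326.2] [ 0.4966 -0.1823  0.0766]Traceback (most recent call last):
  File "<stdin>", line 10, in <module>
ValueError: it knows: box_mid, caddy_grip, hook_lip, hook_throat, jam, lower_bar, mug, stand, tin
```

Run:
```python
from h import *
np.set_printoptions(precision=4,suppress=True)
for n in ['side','top','wrist']:
    o=bot.get_obs()
    p=viewer.camera(n); print(n,{k:v for k,v in p.items() if k not in('color','depth')})
    M=T(p,o); save(p,n+'0.png'); np.savez(n+'0.npz',M=M,**p)
    for t in ['caddy_grip','hook_throat','hook_lip','box_mid','stand','lower_bar','tin','mug','jam']:
        z=dict(caddy_grip=.138,hook_throat=.1,hook_lip=.065,box_mid=.024,lower_bar=.072).get(t,0)
        for x in finder.pinpoint(p,t)[:2]: print(t,round(x['p'],2),np.round(x['position'],1),depthpt(p,x['position'],M),atz(p,x['position'],M,z))
```

```text
side {'vfov': 52.67094098231185, 'cx': 319.1801409908889, 'cy': 232.05437484689506, 'k1': -0.045255439109097025, 'position': array([ 0.4636, -0.7223,  0.5604]), 'attitude': array([-120.8003,   -1.0415,   -6.3428]), 'shot': 2}
caddy_grip 0.62 [283.5 190.3] [0.496  0.1264 0.1484] [0.4968 0.1478 0.138 ]
hook_throat 0.7 [281.  214.3] [0.4954 0.2976 0.0019] [0.4898 0.1185 0.1   ]
hook_lip 0.96 [287.9 226.5] [0.5028 0.1148 0.0737] [0.5035 0.1299 0.065 ]
box_mid 0.65 [261.2 241.5] [0.4486 0.105  0.0473] [0.4479 0.1426 0.024 ]
stand 0.82 [295.5 365.6] [ 0.4959 -0.1972  0.011 ] [ 0.4966 -0.1867  0.    ]
lower_bar 0.9 [294.2 326.8] [ 0.4954 -0.1841  0.0772] [ 0.4958 -0.1783  0.072 ]
lower_bar 0.53 [403.1 360.3] [ 0.6557 -0.2185  0.0284] [ 0.6399 -0.2598  0.072 ]
tin 0.94 [373.6 277.5] [ 0.6536 -0.0119  0.0311] [0.6648 0.0297 0.    ]
mug 0.76 [360.5 239.4] [0.6561 0.1318 0.0254] [0.6652 0.1723 0.    ]
jam 0.59 [401.9 357.8] [ 0.6538 -0.2171  0.0324] [ 0.6654 -0.1862  0.    ]
top {'vfov': 55.81533879420813, 'cx': 326.850845780529, 'cy': 243.34751347054637, 'k1': -0.02402161402290973, 'position':
[... 466 characters left out ...]
17  0.    ]
stand 0.31 [258.7 285.8] [0.4826 0.1262 0.1558] [0.4852 0.1491 0.    ]
lower_bar 0.76 [427.1 275. ] [ 0.5029 -0.2064  0.0121] [ 0.5008 -0.193   0.072 ]
tin 0.55 [321.4 203.8] [0.649  0.0137 0.0558] [0.66   0.0141 0.    ]
mug 0.9 [247.5 202.6] [0.6601 0.17   0.0229] [0.6647 0.1739 0.    ]
jam 0.69 [415.4 199.3] [ 0.65   -0.1724  0.085 ] [ 0.6674 -0.1898  0.    ]
wrist {'vfov': 64.23559873886475, 'cx': 316.6586709826023, 'cy': 245.2358262304511, 'k1': -0.02236935775949259, 'tool_from_camera': array([[ 0.0001, -0.954 , -0.2999,  0.0763],
       [ 1.    ,  0.0004, -0.0007,  0.0006],
       [ 0.0008, -0.2999,  0.954 , -0.1218],
       [ 0.    ,  0.    ,  0.    ,  1.    ]]), 'shot': 4}
```

View pics/side0.png

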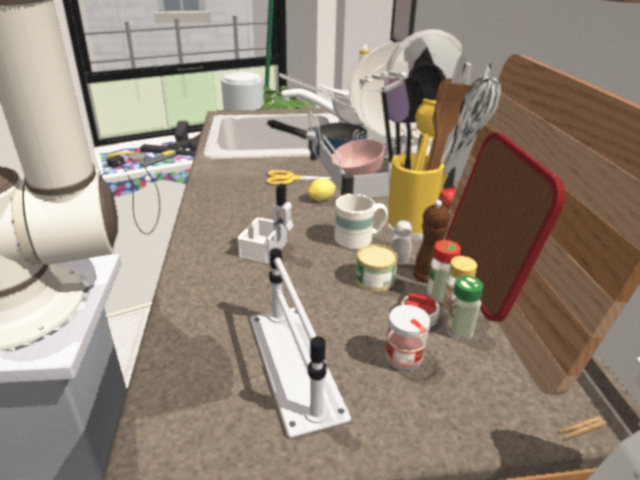

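View pics/top0.png

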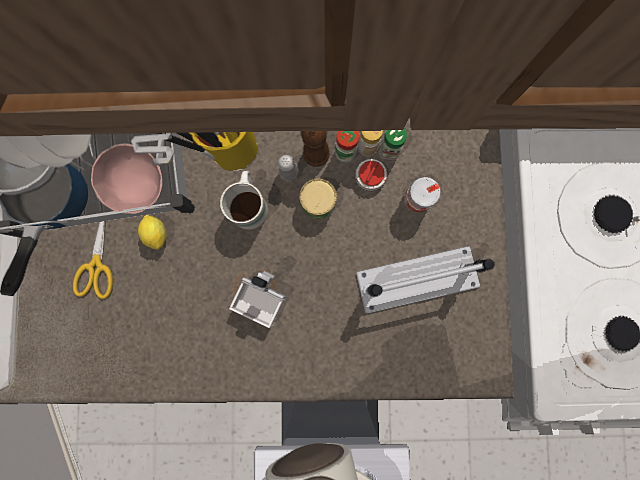

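Side view: the caddy stands at (265,225) with its tab at (281,195), the stand is at (295,365), and the bystanders are to the right. Top view: the tab is at (261,284), the box at (257,303), and the bar runs from (375,290) to (487,265). I'll get precise poses from the depth clouds.

```bash
cat >> h.py <<'E'
def cloud(p,M,st=1):
    v,u=np.mgrid[0:480:st,0:640:st]; f=K(p); d=np.stack([(u-p['cx'])/f,(v-p['cy'])/f],-1); s=d.copy()
    for _ in range(20): s=d/(1+p['k1']*(s**2).sum(-1,keepdims=True))
    z=p['depth'][::st,::st]; P=np.concatenate([s,np.ones_like(s[...,:1])],-1)*z[...,None]
    P=P@M[:3,:3].T+M[:3,3]; P[z<=0]=np.nan; return P
E
python3 - <<'E'
from h import *
np.set_printoptions(precision=4,suppress=True)
p=dict(np.load('top0.npz')); s=dict(np.load('side0.npz'))
for n,q in(('top',p),('side',s)):
    P=cloud(q,q['M']).reshape(-1,3); P=P[~np.isnan(P[:,0])]
    def sel(x0,x1,y0,y1,z0,z1): return P[(P[:,0]>x0)&(P[:,0]<x1)&(P[:,1]>y0)&(P[:,1]<y1)&(P[:,2]>z0)&(P[:,2]<z1)]
    a=sel(.38,.56,.04,.22,-.02,.02);print(n,'table',np.median(a[:,2]))
    a=sel(.42,.55,.05,.2,.14,.175);print('tab',len(a),np.median(a,0),a.min(0),a.max(0))
    a=sel(.40,.56,.05,.22,.035,.06);r=cv2.minAreaRect(a[:,:2].astype(np.float32));print('box rim',len(a),np.median(a,0),r)
    a=sel(.4,.6,-.34,-.05,.115,.2);print('bar all',len(a),a.min(0),a.max(0))
    for _ in range(6):
        c=np.polyfit(a[:,1],a[:,0],1);e=a[:,0]-np.polyval(c,a[:,1]);a=a[abs(e)<max(.006,2*e.std())]
    print('x=',c,'yaw',-np.degrees(np.arctan(c[0])),len(a))
    for y in np.arange(-.33,-.05,.02):
        b=a[(a[:,1]>y)&(a[:,1]<=y+.02)]
        if len(b):print(round(y,2),len(b),np.median(b,0),b[:,2].max())
    a=sel(.4,.6,-.4,.0,.005,.016);r=cv2.minAreaRect(a[:,:2].astype(np.float32));print('foot',len(a),r)
E
```

```text
top table 0.00017283951084956506
tab 116 [0.4894 0.1287 0.1568] [0.4804 0.1164 0.1402] [0.5002 0.1399 0.1605]
box rim 383 [0.4534 0.1538 0.0473] ((0.4515325427055359, 0.14767146110534668), (0.09046999365091324, 0.07118155807256699), 64.43396759033203)
bar all 802 [ 0.4635 -0.2996  0.1197] [ 0.5258 -0.0744  0.149 ]
x= [-0.2118  0.4549] yaw 11.959700373788035 729
-0.31 31 [ 0.5164 -0.2945  0.1463] 0.14904802287723662
-0.29 84 [ 0.5147 -0.2812  0.1412] 0.14901453346480786
-0.27 62 [ 0.5101 -0.2594  0.1377] 0.1425352238635743
-0.25 58 [ 0.5058 -0.2398  0.138 ] 0.14120601927055065
-0.23 60 [ 0.5015 -0.2204  0.1377] 0.14023098709706916
-0.21 63 [ 0.498  -0.2002  0.1377] 0.14105424432335933
-0.19 61 [ 0.493  -0.1795  0.1375] 0.14218590837535272
-0.17 62 [ 0.4887 -0.1594  0.1374] 0.1409632347722044
-0.15 59 [ 0.4844 -0.1393  0.1372] 0.14145976291838236
-0.13 63 [ 0.481  -0.1195  0.1374] 0.14158593866348546
-0.11 62 [ 0.4759 -0.0998  0.1379] 0.14828586826305867
-0.09 64 [ 0.4725 -0.0813  0.1463] 0.14874143254226813
foot 4232 ((0.5003013610839844, -0.19468216598033905), (0.18369002640247345, 0
[... 476 characters left out ...]
9 -0.2849  0.1472] 0.14934409752449518
-0.27 92 [ 0.5101 -0.2599  0.1384] 0.14063531836150794
-0.25 85 [ 0.5057 -0.2398  0.1386] 0.14100197549245863
-0.23 79 [ 0.5014 -0.2196  0.1384] 0.14137310949273707
-0.21 69 [ 0.4971 -0.1999  0.1386] 0.14092915118658483
-0.19 61 [ 0.4926 -0.1781  0.1377] 0.1403052715688891
-0.17 63 [ 0.4883 -0.1596  0.1376] 0.139358874487285
-0.15 56 [ 0.484  -0.1406  0.1375] 0.1395147443017361
-0.13 55 [ 0.4802 -0.1206  0.1372] 0.13987891605490438
-0.11 123 [ 0.4732 -0.093   0.1376] 0.1471567690295898
-0.09 48 [ 0.4712 -0.0846  0.1461] 0.1477358168019261
foot 5555 ((0.49543866515159607, -0.1856326311826706), (0.09080729633569717, 0.2530438005924225), 12.00570011138916)
```

Call:
move_arm(offset=[[3.1, -3.5, 0], [3.1, -3.5, 0], [3.1, -3.5, 0], [3.1, -3.5, 0], [3.1, -3.5, 0]], twist=[[0, 0, 0], [0, 0, 0], [0, 0, 0], [0, 0, 0], [0, 0, 0]], grip=[1, 1, 1, 1, 1])

```text
time: 2.35
ee_pos: [0.2344, -0.3298, 0.2533]
tcp_rot: [180.0, -0.0, 12.7]
wrist_force: [0.8, 1.3, 0.7]
opening: 0.0855
grasp_force: 0.0
```

Call:
move_arm(offset=[[3.1, -3.5, 0], [3.1, -3.5, 0], [3.1, -3.5, 0], [3.1, -3.5, 0], [3.1, -3.5, 0]], twist=[[0, 0, 0], [0, 0, 0], [0, 0, 0], [0, 0, 0], [0, 0, 0]], grip=[1, 1, 1, 1, 1])

```text
time: 2.85
ee_pos: [0.347, -0.1248, 0.2536]
tcp_rot: [180.0, -0.1, 12.8]
wrist_force: [1.4, -1.5, -0.0]
opening: 0.0855
grasp_force: 0.0
```

Call:
move_arm(offset=[[0, 0, 0], [0, 0, 0], [0, 0, 0], [0, 0, 0], [0, 0, 0]], twist=[[0, 0, -0.13], [0, 0, -0.13], [0, 0, -0.13], [0, 0, -0.13], [0, 0, -0.13]], grip=[1, 1, 1, 1, 1])

```text
time: 3.35
ee_pos: [0.3466, -0.1264, 0.2534]
tcp_rot: [180.0, -0.0, 50.3]
wrist_force: [-0.6, 0.1, -0.4]
opening: 0.0856
grasp_force: 0.0
```

Call:
move_arm(offset=[[0, 0, 0], [0, 0, 0], [0, 0, 0]], twist=[[0, 0, -0.13], [0, 0, -0.12], [0, 0, 0]], grip=[1, 1, 1])

```text
time: 3.65
ee_pos: [0.3465, -0.1265, 0.2534]
tcp_rot: [180.0, -0.0, 64.4]
wrist_force: [0.0, -0.2, -0.0]
opening: 0.0854
grasp_force: 0.0
```

Call:
move_arm(offset=[[4.2, 0.3, 0], [4.2, 0.3, 0], [4.2, 0.3, 0], [4.2, 0.3, 0], [4.2, 0.3, 0]], twist=[[0, 0, 0], [0, 0, 0], [0, 0, 0], [0, 0, 0], [0, 0, 0]], grip=[1, 1, 1, 1, 1])

```text
time: 4.15
ee_pos: [0.4516, 0.058, 0.2534]
tcp_rot: [180.0, -0.0, 64.1]
wrist_force: [0.5, -0.9, -0.0]
opening: 0.0855
grasp_force: 0.0
```

Call:
move_arm(offset=[[4.2, 0.3, 0], [4.0, 0.2, 0], [0, 0, 2], [0, 0, 0], [0, 0, 0]], twist=[[0, 0, 0], [0, 0, 0], [0, 0, 0], [0, 0, 0], [0, 0, 0]], grip=[1, 1, 1, 1, 1])

```text
time: 4.65
ee_pos: [0.4906, 0.1277, 0.2334]
tcp_rot: [-180.0, 0.0, 64.2]
wrist_force: [0.5, -0.5, 1.1]
opening: 0.0857
grasp_force: 0.0
```

Run:
```python
from h import *
np.set_printoptions(precision=4,suppress=True)
o=bot.get_obs(); p=viewer.camera('wrist'); M=T(p,o); save(p,'w1.png'); np.savez('w1.npz',M=M,**p)
print(o['ee_pos'],o['tcp_rot'])
for t,z in (('caddy_grip',.138),('hook_throat',.1),('box_mid',.024)):
    for x in finder.pinpoint(p,t)[:1]: print(t,round(x['p'],2),np.round(x['position'],1),atz(p,x['position'],M,z))
P=cloud(p,M).reshape(-1,3); P=P[~np.isnan(P[:,0])]
m=(abs(P[:,0]-.49)<.03)&(abs(P[:,1]-.128)<.03)
a=P[m&(P[:,2]>.15)&(P[:,2]<.165)]; print('tab',len(a),a.min(0),a.max(0),a.mean(0),cv2.minAreaRect(a[:,:2].astype(np.float32)))
a=P[(abs(P[:,0]-.45)<.07)&(abs(P[:,1]-.14)<.08)&(P[:,2]>.04)&(P[:,2]<.055)]; print('box',len(a),cv2.minAreaRect(a[:,:2].astype(np.float32)))
```

```text
[0.4906 0.1277 0.2334] [-179.9621    0.0395   64.2113]
caddy_grip 0.69 [318.4 258.9] [0.4911 0.1265 0.138 ]
hook_throat 0.91 [315.7 239.5] [0.4899 0.128  0.1   ]
box_mid 0.75 [262.1 214. ] [0.4473 0.1496 0.024 ]
tab 1091 [0.4797 0.1162 0.15  ] [0.5003 0.141  0.1608] [0.4908 0.1297 0.1582] ((0.49021512269973755, 0.1285715401172638), (0.02382945641875267, 0.014219271950423717), 64.73694610595703)
box 1965 ((0.4510957598686218, 0.1469360589981079), (0.09042898565530777, 0.07008042186498642), 64.07289123535156)
```

View pics/w1.png

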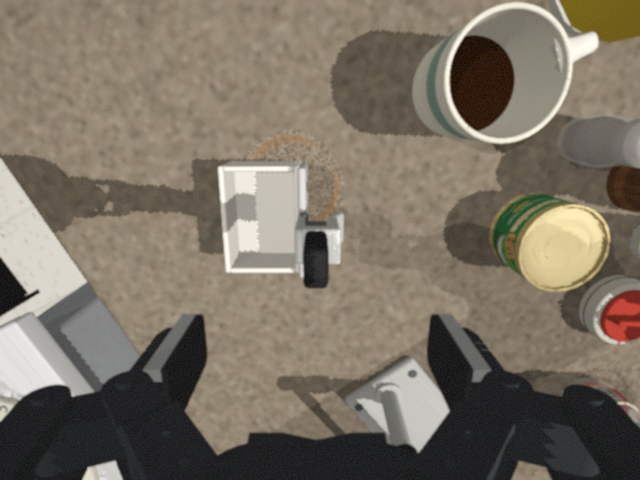

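The wrist view shows the tab at (316,258), midway between the fingers and aligned with them. Next I descend and grip.

Call:
move_arm(offset=[[0, 0, 3], [0, 0, 3], [0, 0, 2], [0, 0, 0.9], [0, 0, 0]], twist=[[0, 0, 0], [0, 0, 0], [0, 0, 0], [0, 0, 0], [0, 0, 0]], grip=[1, 1, 1, 1, 1])

```text
time: 5.35
ee_pos: [0.4907, 0.1275, 0.144]
tcp_rot: [-180.0, 0.0, 64.3]
wrist_force: [-0.5, 0.5, 0.2]
opening: 0.0855
grasp_force: 0.0
```

Call:
move_arm(offset=[[0, 0, 0], [0, 0, 0], [0, 0, 0], [0, 0, 0], [0, 0, 0]], twist=[[0, 0, 0], [0, 0, 0], [0, 0, 0], [0, 0, 0], [0, 0, 0]], grip=[0.5, 0.3, 0.2, 0.1, 0], force=50)

```text
time: 5.85
ee_pos: [0.4912, 0.1281, 0.1447]
tcp_rot: [180.0, -0.0, 64.3]
wrist_force: [-3.3, 1.0, 9.5]
opening: 0.013
grasp_force: 48.9
```

Call:
move_arm(offset=[[0, 0, 0], [0, 0, 0], [0, 0, 0], [0, 0, 0], [0, 0, 0]], twist=[[0, 0, 0], [0, 0, 0], [0, 0, 0], [0, 0, 0], [0, 0, 0]], grip=[0, 0, 0, 0, 0])

```text
time: 6.35
ee_pos: [0.4913, 0.128, 0.1448]
tcp_rot: [180.0, -0.0, 64.3]
wrist_force: [0.5, 0.4, 6.0]
opening: 0.0135
grasp_force: 49.4
```

Call:
move_arm(offset=[[0, 0, -0.5], [0, 0, -1.5], [0, 0, -3], [0, 0, -3], [0, 0, -3]], twist=[[0, 0, 0], [0, 0, 0], [0, 0, 0], [0, 0, 0], [0, 0, 0]], grip=[0, 0, 0, 0, 0])

```text
time: 6.85
ee_pos: [0.4908, 0.1279, 0.2562]
tcp_rot: [180.0, 0.0, 64.3]
wrist_force: [0.8, 0.2, -2.2]
opening: 0.0134
grasp_force: 48.9
```

Call:
move_arm(offset=[[0, 0, -3], [0, 0, -2], [0, 0, -1], [0, 0, 0], [0, 0, 0]], twist=[[0, 0, 0], [0, 0, 0], [0, 0, 0], [0, 0, 0], [0, 0, 0]], grip=[0, 0, 0, 0, 0])

```text
time: 7.35
ee_pos: [0.491, 0.1279, 0.3135]
tcp_rot: [-180.0, 0.0, 64.3]
wrist_force: [0.3, 0.5, -2.5]
opening: 0.0134
grasp_force: 48.9
```

Run:
```python
from h import *
np.set_printoptions(precision=4,suppress=True)
o=bot.get_obs(); print(o['ee_pos'],o['tcp_rot'],o['wrist_force'],o['torque'])
p=viewer.camera('wrist'); M=T(p,o); save(p,'w2.png'); np.savez('w2.npz',M=M,**p)
Mt=np.array(p['tool_from_camera'])
P=cloud(p,Mt).reshape(-1,3); P=P[~np.isnan(P[:,0])]
a=P[(P[:,0]<.12)&(abs(P[:,1])<.12)&(P[:,2]>.08)&(P[:,2]<.11)]
print('rim z',np.median(a,0),cv2.minAreaRect(a[:,:2].astype(np.float32)))
# rim plane
b=P[(abs(P[:,0])<.12)&(abs(P[:,1])<.1)&(P[:,2]>.05)&(P[:,2]<.2)]; print(len(b),np.histogram(b[:,2],15))
```

```text
[0.491  0.1279 0.3135] [-179.9553    0.0387   64.3297] [ 0.3106  0.4735 -2.533 ] [-0.0199 -0.0265  0.0268]
rim z [ 0.0177 -0.0555  0.0962] ((-0.00039946287870407104, -0.04304318130016327), (0.09051074832677841, 0.07058900594711304), 0.2434699833393097)
16857 (array([ 131,  129,  581,  161,   75,  667,   56, 2714,  882,  867,  772,
        762,  736,  642, 7682]), array([0.0501, 0.0562, 0.0624, 0.0686, 0.0747, 0.0809, 0.087 , 0.0932,
       0.0994, 0.1055, 0.1117, 0.1178, 0.124 , 0.1302, 0.1363, 0.1425]))
```

View pics/w2.png

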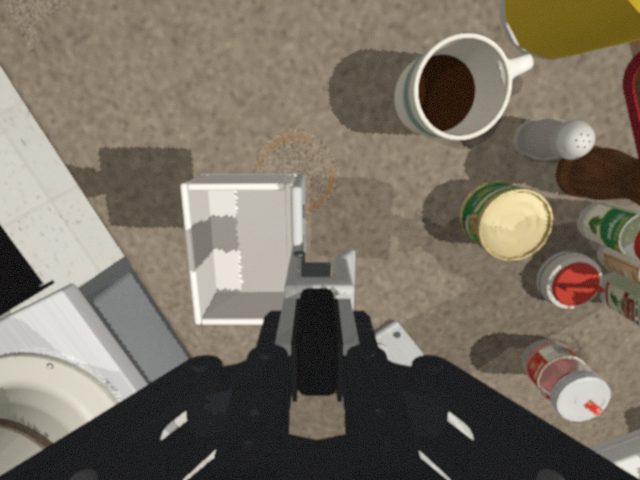

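Call:
move_arm(offset=[[-1.5, 0.7, 0], [-3, 1.5, 0], [-3.6, 1.8, 0], [-3.6, 1.8, 0], [-3.6, 1.8, 0]], twist=[[0, 0, 0], [0, 0, 0], [0, 0, 0], [0, 0, 0], [0, 0, 0]], grip=[0, 0, 0, 0, 0])

```text
time: 7.9
ee_pos: [0.4927, -0.0442, 0.3131]
tcp_rot: [-179.9, 0.0, 64.4]
wrist_force: [1.1, 0.5, -1.9]
opening: 0.0131
grasp_force: 48.9
```

Call:
move_arm(offset=[[-3.6, 1.8, 0], [-3.6, 1.8, 0], [-3, 1.5, 0], [-1.7, 0.8, 0], [-1, 0.5, 0]], twist=[[0, 0, 0], [0, 0, 0], [0, 0, 0], [0, 0, 0], [0, 0, 0]], grip=[0, 0, 0, 0, 0])

```text
time: 8.4
ee_pos: [0.4946, -0.1884, 0.3129]
tcp_rot: [-179.9, 0.0, 64.2]
wrist_force: [-0.2, 0.1, -2.0]
opening: 0.0134
grasp_force: 48.9
```

Call:
move_arm(offset=[[0, 0, 0], [0, 0, 0], [0, 0, 0], [0, 0, 0], [0, 0, 0]], twist=[[0, 0, -0.06], [0, 0, -0.12], [0, 0, -0.12], [0, 0, -0.12], [0, 0, -0.12]], grip=[0, 0, 0, 0, 0])

```text
time: 8.9
ee_pos: [0.495, -0.1862, 0.3135]
tcp_rot: [-179.9, -0.0, 95.6]
wrist_force: [-0.8, -0.2, -1.9]
opening: 0.0133
grasp_force: 48.9
```

Call:
move_arm(offset=[[0, 0, 0], [0, 0, 0], [0, 0, 0], [0, 0, 0]], twist=[[0, 0, -0.08], [0, 0, -0.04], [0, 0, 0], [0, 0, 0]], grip=[0, 0, 0, 0])

```text
time: 9.3
ee_pos: [0.495, -0.1864, 0.3139]
tcp_rot: [-180.0, -0.0, 102.1]
wrist_force: [-0.2, 0.8, -2.0]
opening: 0.0136
grasp_force: 48.9
```

```bash
cat > look.py <<'E'
from h import *
import sys
np.set_printoptions(precision=4,suppress=True)
o=bot.get_obs(); print(o['ee_pos'],o['tcp_rot'],o['wrist_force'],o['torque'])
p=viewer.camera('wrist'); save(p,sys.argv[1]+'.png')
Mt=np.array(p['tool_from_camera']); M=T(p,o)
C=cloud(p,Mt).reshape(-1,3); k=~np.isnan(C[:,0]); C=C[k]; W=cloud(p,M).reshape(-1,3)[k]
r=C[(abs(C[:,0])<.06)&(abs(C[:,1]+.043)<.05)&(abs(C[:,2]-.096)<.008)]
print('rim',len(r),np.median(r,0),cv2.minAreaRect(r[:,:2].astype(np.float32)),'plane',np.linalg.lstsq(np.c_[r[:,:2],np.ones(len(r))],r[:,2],rcond=None)[0])
m=(abs(W[:,2]-.138)<.006)&(abs(C[:,1])<.03)&(C[:,0]<.14)&(C[:,2]>.05)
b=C[m];w=W[m]
if len(b)>20:
    for _ in range(6):
        c=np.polyfit(b[:,0],b[:,1],1);e=b[:,1]-np.polyval(c,b[:,0]);g=abs(e)<max(.005,2*e.std());b,w=b[g],w[g]
    print('bar n',len(b),'x range',b[:,0].min(),b[:,0].max(),'tool y at x=0',c[1],'slope deg',np.degrees(np.arctan(c[0])),'top z',np.percentile(w[:,2],[50,90,97]))
    for lo in np.arange(-.02,.14,.02):
        q=(b[:,0]>lo)&(b[:,0]<lo+.02)
        if q.sum()>5: print(round(lo+.01,2),q.sum(),'mid y',(b[q,1].min()+b[q,1].max())/2,'z',np.percentile(w[q,2],90))
E
python3 look.py w3
python3 - <<'E'
from h import *
np.set_printoptions(precision=4,suppress=True)
p=viewer.camera('side'); save(p,'s3.png')
E
```

```text
[ 0.495  -0.1864  0.3139] [-179.9702   -0.0289  102.101 ] [-0.1659  0.7956 -2.0283] [-0.0287 -0.0582 -0.0104]
rim 3419 [ 0.0153 -0.0627  0.0961] ((-0.00034055113792419434, -0.043433044105768204), (0.09072007238864899, 0.07042831927537918), 0.345673143863678) plane [-0.0121 -0.0138  0.0964]
bar n 2087 x range -0.032649645724691256 0.09597796119658028 tool y at x=0 -0.0006929068354122352 slope deg -0.18193848650589653 top z [0.1394 0.1406 0.1411]
-0.01 289 mid y -0.0008696253283373293 z 0.14059909961741218
0.01 322 mid y -0.000894626793180218 z 0.14072091802670578
0.03 336 mid y -0.0008892045808208339 z 0.14054280202155192
0.05 347 mid y -0.000875173144998429 z 0.1404909822320579
0.07 352 mid y -0.0008605287333410586 z 0.1406619424241502
0.09 281 mid y -0.00122453545733991 z 0.1406161975738927
```

View pics/w3.png

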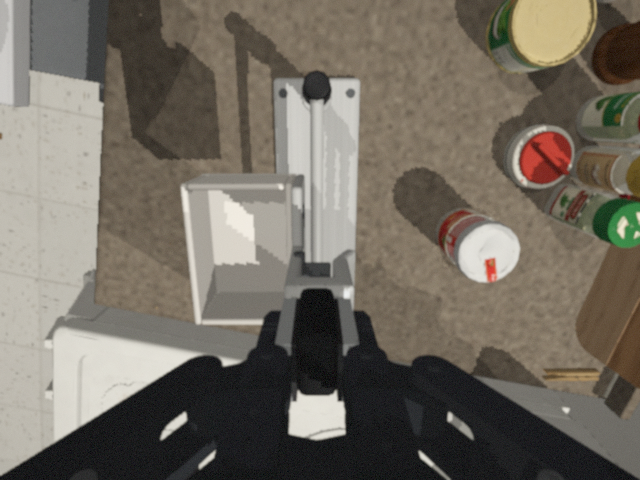

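The bar runs up from the hook at (317,170). It lies 0.8 mm off in tool y, its slope is about 0.2°, and its top is at 0.1408. I nudge the caddy over and go down to just above lip entry.

Call:
move_arm(offset=[[0, -0.1, 1], [0, 0, 2.5], [0, 0, 2.5], [0, 0, 2], [0, 0, 1]], twist=[[0, 0, 0], [0, 0, 0], [0, 0, 0], [0, 0, 0], [0, 0, 0]], grip=[0, 0, 0, 0, 0])

```text
time: 9.9
ee_pos: [0.4933, -0.1868, 0.2217]
tcp_rot: [-179.9, -0.1, 102.1]
wrist_force: [0.4, 0.3, -2.3]
opening: 0.0137
grasp_force: 48.9
```

Call:
move_arm(offset=[[0, 0, 0], [0, 0, 0], [0, 0, 0]], twist=[[0, 0, 0], [0, 0, 0], [0, 0, 0]], grip=[0, 0, 0])

```text
time: 10.2
ee_pos: [0.4945, -0.1872, 0.2255]
tcp_rot: [179.9, 0.1, 102.1]
wrist_force: [0.3, 0.0, -2.1]
opening: 0.0136
grasp_force: 48.9
```

```bash
python3 look.py w4
```

```text
[ 0.4945 -0.1872  0.2255] [179.9141   0.0544 102.1404] [ 0.2845  0.011  -2.0721] [ 0.0039 -0.0589  0.0108]
rim 3640 [ 0.0175 -0.0592  0.096 ] ((0.007072161883115768, -0.037077728658914566), (0.10613051056861877, 0.08330341428518295), 0.2549126446247101) plane [-0.0129 -0.0472  0.0942]
bar n 3390 x range -0.0992717040912951 0.09688645288552347 tool y at x=0 -0.000760054565155325 slope deg 0.5467265099289791 top z [0.1394 0.1406 0.1413]
0.01 550 mid y -0.00016589329203448066 z 0.14045796056630938
0.03 608 mid y -0.0004395082910035597 z 0.14051550840995833
0.05 683 mid y -0.00021846402555114304 z 0.14058036668383037
0.07 753 mid y -0.00018592102467350057 z 0.14053611012933348
0.09 620 mid y 0.0002158974543630429 z 0.14068480137243597
```

View pics/w4.png

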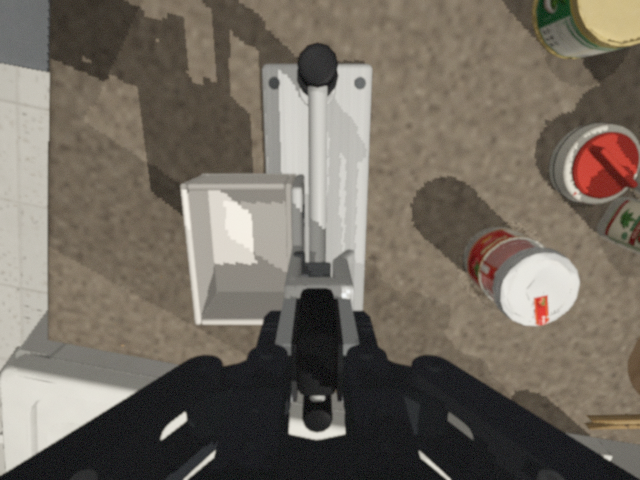

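The bar is centred under the hook, with its line at column 318 and within 0.3 mm of the middle. I descend slowly, watching the force.

Call:
move_arm(offset=[[0, 0, 0.2], [0, 0, 0.4], [0, 0, 0.4], [0, 0, 0.2], [0, 0, 0]], twist=[[0, 0, 0], [0, 0, 0], [0, 0, 0], [0, 0, 0], [0, 0, 0]], grip=[0, 0, 0, 0, 0])

```text
time: 10.75
ee_pos: [0.4939, -0.187, 0.2117]
tcp_rot: [-180.0, -0.0, 102.1]
wrist_force: [1.0, 0.1, -1.5]
opening: 0.0132
grasp_force: 48.9
```

Call:
move_arm(offset=[[0, 0, 0.1], [0, 0, 0.1], [0, 0, 0.1], [0, 0, 0.1], [0, 0, 0.1]], twist=[[0, 0, 0], [0, 0, 0], [0, 0, 0], [0, 0, 0], [0, 0, 0]], grip=[0, 0, 0, 0, 0])

```text
time: 11.25
ee_pos: [0.4941, -0.1871, 0.2073]
tcp_rot: [180.0, 0.0, 102.1]
wrist_force: [-1.3, -1.4, -0.5]
opening: 0.0133
grasp_force: 49.1
```

Contact is beginning, so I continue in 1 mm rows.

Call:
move_arm(offset=[[0, 0, 0.1], [0, 0, 0.1], [0, 0, 0]], twist=[[0, 0, 0], [0, 0, 0], [0, 0, 0]], grip=[0, 0, 0])

```text
time: 11.55
ee_pos: [0.4941, -0.1871, 0.2054]
tcp_rot: [180.0, 0.0, 102.1]
wrist_force: [-0.7, -0.1, 1.7]
opening: 0.0137
grasp_force: 49.5
```

Call:
move_arm(offset=[[0, 0, 0.1], [0, 0, 0.1], [0, 0, 0]], twist=[[0, 0, 0], [0, 0, 0], [0, 0, 0]], grip=[0, 0, 0])

```text
time: 11.85
ee_pos: [0.4941, -0.1871, 0.2033]
tcp_rot: [180.0, 0.0, 102.1]
wrist_force: [-1.1, -0.1, 2.3]
opening: 0.0134
grasp_force: 49.6
```

Call:
move_arm(offset=[[0, 0, 0.1], [0, 0, 0.1], [0, 0, 0.1], [0, 0, 0]], twist=[[0, 0, 0], [0, 0, 0], [0, 0, 0], [0, 0, 0]], grip=[0, 0, 0, 0])

```text
time: 12.25
ee_pos: [0.4939, -0.1871, 0.2001]
tcp_rot: [-180.0, 0.0, 102.1]
wrist_force: [-1.1, -0.7, 4.0]
opening: 0.0132
grasp_force: 49.6
```

Call:
move_arm(offset=[[0, 0, 0.1], [0, 0, 0.1], [0, 0, 0.1], [0, 0, 0]], twist=[[0, 0, 0], [0, 0, 0], [0, 0, 0], [0, 0, 0]], grip=[0, 0, 0, 0])

```text
time: 12.65
ee_pos: [0.4938, -0.1871, 0.1969]
tcp_rot: [-180.0, -0.0, 102.1]
wrist_force: [-4.1, -0.9, 2.9]
opening: 0.0135
grasp_force: 49.4
```

Call:
move_arm(offset=[[0, 0, 0.1], [0, 0, 0.1], [0, 0, 0.1], [0, 0, 0]], twist=[[0, 0, 0], [0, 0, 0], [0, 0, 0], [0, 0, 0]], grip=[0, 0, 0, 0])

```text
time: 13.05
ee_pos: [0.4939, -0.187, 0.1939]
tcp_rot: [-180.0, -0.0, 102.1]
wrist_force: [-3.5, -0.9, 0.3]
opening: 0.013
grasp_force: 49.3
```

Call:
move_arm(offset=[[0, 0, 0.1], [0, 0, 0.1], [0, 0, 0.1], [0, 0, 0]], twist=[[0, 0, 0], [0, 0, 0], [0, 0, 0], [0, 0, 0]], grip=[0, 0, 0, 0])

```text
time: 13.45
ee_pos: [0.494, -0.187, 0.191]
tcp_rot: [-180.0, -0.0, 102.1]
wrist_force: [-3.6, -0.9, 1.7]
opening: 0.0136
grasp_force: 49.2
```

Call:
move_arm(offset=[[0, 0, 0.1], [0, 0, 0.1], [0, 0, 0.1], [0, 0, 0]], twist=[[0, 0, 0], [0, 0, 0], [0, 0, 0], [0, 0, 0]], grip=[0, 0, 0, 0])

```text
time: 13.85
ee_pos: [0.4941, -0.187, 0.188]
tcp_rot: [-180.0, -0.0, 102.1]
wrist_force: [-3.2, -0.7, -0.7]
opening: 0.0133
grasp_force: 49.2
```

Call:
move_arm(offset=[[0, 0, 0.1], [0, 0, 0.1], [0, 0, 0.1], [0, 0, 0]], twist=[[0, 0, 0], [0, 0, 0], [0, 0, 0], [0, 0, 0]], grip=[0, 0, 0, 0])

```text
time: 14.25
ee_pos: [0.4939, -0.187, 0.1848]
tcp_rot: [-180.0, -0.0, 102.1]
wrist_force: [-3.7, -0.7, -2.2]
opening: 0.0134
grasp_force: 49.0
```

Call:
move_arm(offset=[[0, 0, 0.1], [0, 0, 0.1], [0, 0, 0]], twist=[[0, 0, 0], [0, 0, 0], [0, 0, 0]], grip=[0, 0, 0])

```text
time: 14.55
ee_pos: [0.4945, -0.187, 0.1833]
tcp_rot: [179.9, 0.0, 102.2]
wrist_force: [-0.5, -0.3, -1.1]
opening: 0.0138
grasp_force: 49.5
```

Call:
move_arm(offset=[[0, 0, 0.1], [0, 0, 0.1], [0, 0, 0]], twist=[[0, 0, 0], [0, 0, 0], [0, 0, 0]], grip=[0, 0, 0])

```text
time: 14.85
ee_pos: [0.4942, -0.187, 0.1812]
tcp_rot: [180.0, -0.0, 102.2]
wrist_force: [-0.1, 0.4, -2.0]
opening: 0.0132
grasp_force: 49.5
```

Call:
move_arm(offset=[[0, 0, 0.1], [0, 0, 0]], twist=[[0, 0, 0], [0, 0, 0]], grip=[0, 0])

```text
time: 15.05
ee_pos: [0.4941, -0.1871, 0.1802]
tcp_rot: [-180.0, -0.0, 102.1]
wrist_force: [0.5, -0.1, -2.7]
opening: 0.0136
grasp_force: 49.5
```

The sideways force vanished at 0.183, which suggests the latch snapped. I press a touch further to feel the crown.

Call:
move_arm(offset=[[0, 0, 0.1], [0, 0, 0.1], [0, 0, 0]], twist=[[0, 0, 0], [0, 0, 0], [0, 0, 0]], grip=[0, 0, 0])

```text
time: 15.35
ee_pos: [0.4941, -0.1871, 0.1782]
tcp_rot: [180.0, -0.0, 102.1]
wrist_force: [-0.5, -0.4, -0.4]
opening: 0.0135
grasp_force: 49.7
```

Run:
```python
from h import *
p=viewer.camera('side'); c=p['color'][240:420,220:400]; cv2.imwrite('pics/s5.png',cv2.resize(c,(720,600),interpolation=cv2.INTER_CUBIC)[:,:,::-1])
print(bot.get_obs()['wrist_force'],bot.get_obs()['ee_pos'])
```

```text
[ 0.15058021 -0.03638854 -1.13137827] [ 0.49412513 -0.18705184  0.17833694]
```

View pics/s5.png

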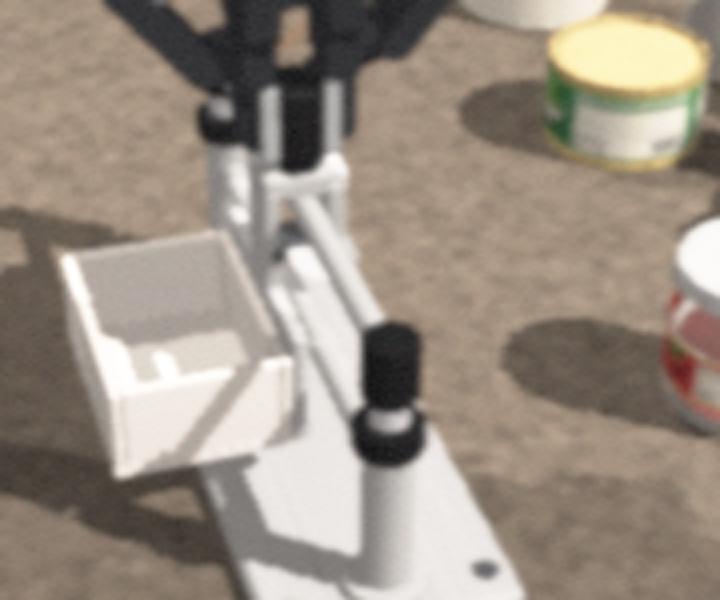

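The bar sits under the crown at (310,200), and a light push is felt. Now the upward tug: first take up the roughly 18 mm of free play, then lift gently.

Call:
move_arm(offset=[[0, 0, -0.2], [0, 0, -0.4], [0, 0, -0.4], [0, 0, -0.3], [0, 0, -0.2]], twist=[[0, 0, 0], [0, 0, 0], [0, 0, 0], [0, 0, 0], [0, 0, 0]], grip=[0, 0, 0, 0, 0])

```text
time: 15.9
ee_pos: [0.4942, -0.1871, 0.1938]
tcp_rot: [180.0, 0.0, 102.1]
wrist_force: [-0.2, -0.6, -1.8]
opening: 0.0132
grasp_force: 49.5
```

Call:
move_arm(offset=[[0, 0, -0.1], [0, 0, -0.1], [0, 0, 0]], twist=[[0, 0, 0], [0, 0, 0], [0, 0, 0]], grip=[0, 0, 0])

```text
time: 16.2
ee_pos: [0.4941, -0.1871, 0.1953]
tcp_rot: [-180.0, -0.0, 102.1]
wrist_force: [0.1, 0.4, -2.8]
opening: 0.0134
grasp_force: 49.5
```

Call:
move_arm(offset=[[0, 0, -0.1], [0, 0, -0.1], [0, 0, 0]], twist=[[0, 0, 0], [0, 0, 0], [0, 0, 0]], grip=[0, 0, 0])

```text
time: 16.5
ee_pos: [0.494, -0.187, 0.1969]
tcp_rot: [-180.0, -0.0, 102.1]
wrist_force: [0.6, 0.7, -6.4]
opening: 0.0134
grasp_force: 49.0
```

Call:
move_arm(offset=[[0, 0, -0.1], [0, 0, 0]], twist=[[0, 0, 0], [0, 0, 0]], grip=[0, 0])

```text
time: 16.7
ee_pos: [0.494, -0.187, 0.1979]
tcp_rot: [-180.0, -0.0, 102.1]
wrist_force: [1.2, 0.0, -7.6]
opening: 0.0132
grasp_force: 48.7
```

Call:
move_arm(offset=[[0, 0, -0.1], [0, 0, 0]], twist=[[0, 0, 0], [0, 0, 0]], grip=[0, 0])

```text
time: 16.9
ee_pos: [0.494, -0.187, 0.1989]
tcp_rot: [-180.0, -0.0, 102.1]
wrist_force: [1.5, -0.4, -10.7]
opening: 0.0134
grasp_force: 48.7
```

Locked: about 8.6 N net, so the bar is up roughly 3.4 mm. I hold briefly, then lower to home.

Call:
move_arm(offset=[[0, 0, -0.03], [0, 0, 0], [0, 0, 0]], twist=[[0, 0, 0], [0, 0, 0], [0, 0, 0]], grip=[0, 0, 0])

```text
time: 17.2
ee_pos: [0.494, -0.187, 0.1993]
tcp_rot: [-180.0, -0.0, 102.1]
wrist_force: [0.7, -0.5, -10.8]
opening: 0.0131
grasp_force: 48.6
```

Call:
move_arm(offset=[[0, 0, 0.2], [0, 0, 0.4], [0, 0, 0.5], [0, 0, 0.4], [0, 0, 0.2]], twist=[[0, 0, 0], [0, 0, 0], [0, 0, 0], [0, 0, 0], [0, 0, 0]], grip=[0, 0, 0, 0, 0])

```text
time: 17.7
ee_pos: [0.4941, -0.1871, 0.1825]
tcp_rot: [180.0, 0.0, 102.1]
wrist_force: [-0.3, 0.3, -1.4]
opening: 0.0133
grasp_force: 50.1
```

Call:
move_arm(offset=[[0, 0, 0.1], [0, 0, 0.1], [0, 0, 0.1], [0, 0, 0]], twist=[[0, 0, 0], [0, 0, 0], [0, 0, 0], [0, 0, 0]], grip=[0, 0, 0, 0])

```text
time: 18.1
ee_pos: [0.4941, -0.187, 0.1795]
tcp_rot: [-180.0, -0.0, 102.2]
wrist_force: [-1.2, 0.5, -2.5]
opening: 0.0133
grasp_force: 50.1
```

Call:
move_arm(offset=[[0, 0, 0.1], [0, 0, 0.06], [0, 0, 0], [0, 0, 0]], twist=[[0, 0, 0], [0, 0, 0], [0, 0, 0], [0, 0, 0]], grip=[0, 0, 0, 0], force=20)

```text
time: 18.5
ee_pos: [0.4942, -0.1871, 0.1782]
tcp_rot: [180.0, 0.0, 102.1]
wrist_force: [0.9, -0.2, -1.0]
opening: 0.0137
grasp_force: 50.2
```

Call:
move_arm(offset=[[0, 0, 0], [0, 0, 0], [0, 0, 0], [0, 0, 0], [0, 0, 0]], twist=[[0, 0, 0], [0, 0, 0], [0, 0, 0], [0, 0, 0], [0, 0, 0]], grip=[0.18, 0.2, 0.25, 0.35, 0.5])

```text
time: 19.0
ee_pos: [0.4941, -0.1871, 0.178]
tcp_rot: [180.0, 0.0, 102.1]
wrist_force: [0.1, -0.1, 0.3]
opening: 0.0417
grasp_force: 0.0
```

Call:
move_arm(offset=[[0, 0, 0], [0, 0, 0], [0, 0, 0], [0, 0, 0], [0, 0, 0]], twist=[[0, 0, 0], [0, 0, 0], [0, 0, 0], [0, 0, 0], [0, 0, 0]], grip=[0.6, 0.6, 0.6, 0.6, 0.6])

```text
time: 19.5
ee_pos: [0.4941, -0.1871, 0.178]
tcp_rot: [-180.0, -0.0, 102.1]
wrist_force: [0.0, -0.1, 0.3]
opening: 0.0517
grasp_force: 0.0
```

Released. I retreat straight up and check.

Call:
move_arm(offset=[[0, 0, -1], [0, 0, -2], [0, 0, -3], [0, 0, -4], [0, 0, -3]], twist=[[0, 0, 0], [0, 0, 0], [0, 0, 0], [0, 0, 0], [0, 0, 0]], grip=[0.6, 0.6, 0.6, 0.6, 0.6])

```text
time: 20.0
ee_pos: [0.4939, -0.187, 0.311]
tcp_rot: [179.9, 0.1, 102.1]
wrist_force: [0.4, -0.9, 0.8]
opening: 0.0511
grasp_force: 0.0
```

Call:
move_arm(offset=[[0, 0, -2], [0, 0, -1], [0, 0, 0], [0, 0, 0], [0, 0, 0]], twist=[[0, 0, 0], [0, 0, 0], [0, 0, 0], [0, 0, 0], [0, 0, 0]], grip=[0.6, 0.6, 0.6, 0.6, 0.6])

```text
time: 20.5
ee_pos: [0.4939, -0.187, 0.3367]
tcp_rot: [-179.9, -0.1, 102.1]
wrist_force: [0.8, 0.1, -0.6]
opening: 0.0515
grasp_force: 0.0
```

Run:
```python
from h import *
p=viewer.camera('side'); c=p['color'][240:420,220:400]; cv2.imwrite('pics/s6.png',cv2.resize(c,(720,600),interpolation=cv2.INTER_CUBIC)[:,:,::-1])
M=T(p)
for t in ['caddy_grip','hook_lip','hook_throat','tin','mug','jam']:
    for x in finder.pinpoint(p,t)[:1]: print(t,round(x['p'],2),x['position'],depthpt(p,x['position'],M))
```

```text
caddy_grip 0.95 [291.6, 272.9] [ 0.49200256 -0.19793639  0.1842495 ]
hook_throat 0.64 [291.7, 300.9] [ 0.49168739 -0.19628838  0.13564413]
tin 0.66 [373.2, 280.4] [ 0.65325069 -0.01248407  0.02483899]
mug 0.77 [360.3, 238.5] [0.65555128 0.13208246 0.02745878]
jam 0.58 [403.6, 360.1] [ 0.65649972 -0.21830385  0.02848318]
```

View pics/s6.png

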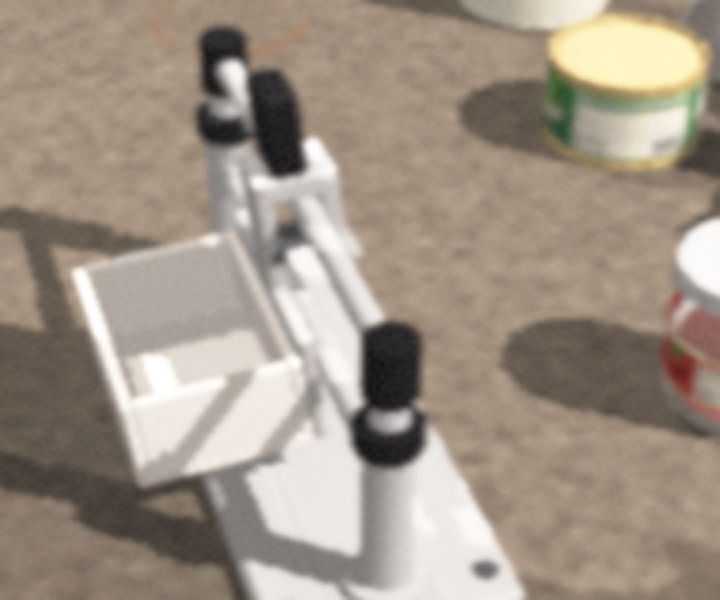

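The caddy hangs on the bar, with the crown at (290,180) over it and the dark latch below at (290,240). It leans on the lower bar as expected, and the bystanders have not moved.

```bash
python3 -c "
from workcell import bot
print(bot.job_done())"
```

```text
the job is handed in; nothing more can be done
None
```

The caddy hangs latched on the upper bar, box on the robot's side; the upward tug lifted the bar about 3.5 mm (roughly 9 N net) and the lock held, sampled push and pull stayed under 10 N, and the tin, mug and jam were not touched.

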